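# Unclamp the welded pipe-stub bracket and tray it

### The arm

A 6-joint arm with a two-finger parallel gripper is mounted at the origin on the work surface. World frame = base frame: x ahead of the robot, y to its left, z up, the work surface at z = 0. Lengths are in mm, angles in rad, forces in N, time in s.
With the tool pointing down it reaches from about 350 to 800 mm from the base axis. Payload 7.3 kg.
Tool frame: the origin (TCP) lies at the very end of the fingers, on their centre line; the grasp point (between the pads) lies 19 mm behind it; z points along the fingers, y is the line along which they close (so a half turn about z gives the same grasp; the last joint's range is limited). The gripper opens to 85 mm and grips with 20 to 120 N. Pads are 22 mm wide; open, the fingers measure 114 mm over their backs; the gripper's body (76 mm by 85 mm) begins 54 mm behind the grasp point. The pads swing forward as they close: fully open they stand 13 mm farther back than shut.
Start: joints at [1.126, 0.342, 1.524, -0, 1.275, -0.146], TCP at [154.531, 501.761, 231.322] pointing down, gripper open.
Joint ranges: [-2.53, 2.53], [-0.77, 2.02], [0.04, 2.7], [-1, 4.14], [0.28, 2.66], [-3.11, 3.11]. Speed limits (rad/s): [2.57, 2.57, 3.14, 3.14, 3.14, 3.14].

### API

Orientations are given as [roll, pitch, yaw] about the fixed x, y, z axes, in that order (R = Rz(yaw) Ry(pitch) Rx(roll)).
In Python, from plant import env gives the robot as it stands. The module is installed in compiled form; this text tells all that it offers. Calls block until the motion is done:
- env.move_pose(position, orientation): joint-space move of the TCP to a pose.
- env.movel(position, feed=150, attitude=None): straight line of the TCP; attitude=None keeps the orientation; feed is the mean speed in mm/s.
- env.goto_joints(angles): joint-space move.
- env.command_gripper(opening, newtons=None): finger opening in mm; newtons is the grip in N (None keeps the last); returns when the fingers have stopped.
- env.dwell(seconds).
- env.inverse_kinematics(position, orientation): joint angles nearest the present ones, or None.
- env.get_image(name): name is "scene" or "top"; returns the picture (480x640x3 uint8, red, green, blue); there is no depth.
- env.camera_info(name): a dict with "K" (3x3 intrinsics, pixels), "pose" (4x4, takes a point from camera to world coordinates). Camera axes: x right, y down, z forward; pixel columns grow to the right and rows downward; lengths in mm; the calibration is good to about 2 mm. A picture is of the moment at which its call begins. camera_info takes no time and is no camera call.
A pose or a line that the arm cannot do raises env.MotionError and nothing moves.
- env.close_job(): hands the job in; it is judged then, once.
Readings, each from a call of its own:
- env.get_t(): time.
- env.get_q(): joint angles.
- env.get_qvel(): joint speeds.
- env.get_joint_efforts(): joint torques, N m.
- env.get_ee_pos(): TCP position.
- env.get_ee_rot(): TCP orientation.
- env.get_contact_force(): force on the tool from outside, world axes, zero at the start.
- env.get_ft_torque(): the same for the moment, N m.
- env.get_opening(): finger opening in mm.
- env.get_grasp_force(): force on a finger pad.
Only numpy, scipy, OpenCV 4.12 (cv2) and the standard library are available. Lean on these libraries where they do the work, as an engineer would, in place of code of your own. Each camera call takes 0.05 s, during which the arm holds its last target. There are 200 camera calls.

### The job

Two brackets are held in tack-welding fixtures on the bench. Find the toggle clamp that holds the bracket with the round pipe stub and flip its handle back over centre, fully open, with the bracket still in its nest; then lift that bracket out and lower it, without dropping it, into the shallow open tray so that it stands flat on its foot, and let go. Leave the other clamp closed.

Things in the scene. Friction and masses are not known exactly. Their poses are not given: they have to be found in the camera images.
- stub_bracket: Steel bracket to remove, 0.36 kg: flat foot 100 x 50 x 8 mm (x, y, z) with a round pipe stub, 32 mm diameter, upright on its centre, from 8 to 53 mm above the underside: grip it from above. Origin: centre of the underside; z up. It starts in a nest of 5 mm high strips on a 12 mm base plate (222 x 110 mm), +x pointing away from the clamp, whose pad presses the foot 40 mm on the -x side.
- clamp (a joint): Handle angle of the stub bracket's clamp, rad: 0 shut (handle upright, leaning 10 degrees to the bracket), 1.65 open (lying back, to the bracket's -x). Level hinge axis along the bracket's y, 87 mm to -x of the stub, 58 mm above the bench. A spring holds it shut (2 to 4 N at the grip), past 0.2 throws it fully open. The linked arm swings up and back, never above 130 mm, clear of the bracket.
- clamp_grip (a point): Point on the axis of that handle's round black grip (20 mm diameter, 70 mm long), 105 mm from the hinge, 20 mm below the grip's end, about 162 mm above the bench when shut. It moves with the handle. Shut fingers let down on the bracket's side of it and pushing level to the bracket's -x flip it; or pinch it and follow the arc.
- tray: Shallow open aluminium tray, 200 x 160 mm (x, y) and 32 mm high outside, walls and floor 4 mm thick, empty, fixed to the bench. Origin: centre of its underside, on the bench; z up.
- other_clamp (a joint): Handle angle of the other, identical clamp, on the fixture whose bracket has a flat upright lug instead of a round stub: 0 shut, 1.65 open. To be left shut.
Mind the look-alikes: they are no part of the job. What is shaped like the stub_bracket but blue is not meant.

How it is judged:
By the outcome, as a careful person would: the job done as asked, in the order asked, and still so for the second after the job is handed in, with the robot touching nothing.
It also fails if it takes over 54 s, if anything falls off the work surface, if the arm or the gripper's body presses on something with over 40 N, if the wrist force passes 120 N, or if a joint passes its speed limit or range.

## Working session

There is one attempt and no reset: what is moved stays moved. The work goes in short steps, each a Python script; the robot and the scene stay as the last script left them, time stands still between calls to the robot, and variables do not carry over. Pictures are saved under pics/ and viewed, at most 10 in all, crops included, and the job is handed in when it is done.

```bash
mkdir -p pics
python3 - <<'E'
from plant import env
import cv2
for n in("top","scene"):
    im=env.get_image(n); cv2.imwrite(f"pics/{n}0.png",im[:,:,::-1])
    c=env.camera_info(n); print(n,c["K"],c["pose"])
print(env.get_ee_rot(),env.get_t())
E
```

```text
top [[445.84823407   0.         314.53746267]
 [  0.         445.84823407 244.90036908]
 [  0.           0.           1.        ]] [[ 1.37950093e-02 -9.95058182e-01  9.83306313e-02  5.55331844e+02]
 [-9.99642574e-01 -1.59767660e-02 -2.14351626e-02  1.07574144e+01]
 [ 2.29002394e-02 -9.79997872e-02 -9.94922922e-01  8.30938700e+02]
 [ 0.00000000e+00  0.00000000e+00  0.00000000e+00  1.00000000e+00]]
scene [[588.82132504   0.         317.68828098]
 [  0.         588.82132504 231.20430104]
 [  0.           0.           1.        ]] [[-7.05528722e-01  5.73662973e-01 -4.16100969e-01  1.09292378e+03]
 [ 7.08650204e-01  5.65583258e-01 -4.21818049e-01  4.79822627e+02]
 [-6.64165402e-03 -5.92474785e-01 -8.05561616e-01  1.06106353e+03]
 [ 0.00000000e+00  0.00000000e+00  0.00000000e+00  1.00000000e+00]]
[-3.14026237e+00 -1.88510256e-04  2.84281026e+00] 0.1
```

View pics/top0.png

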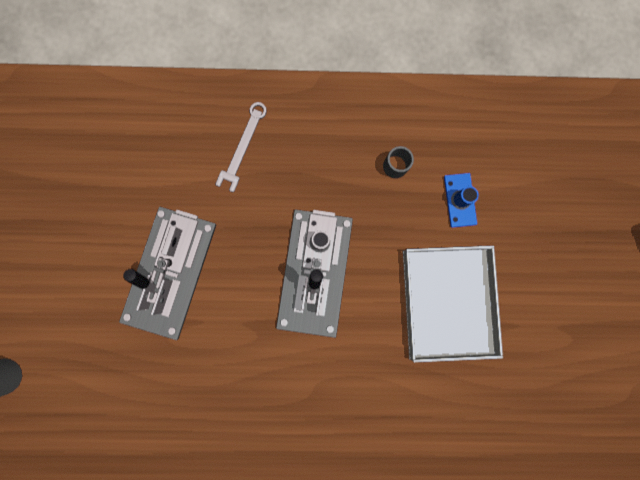

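View pics/scene0.png

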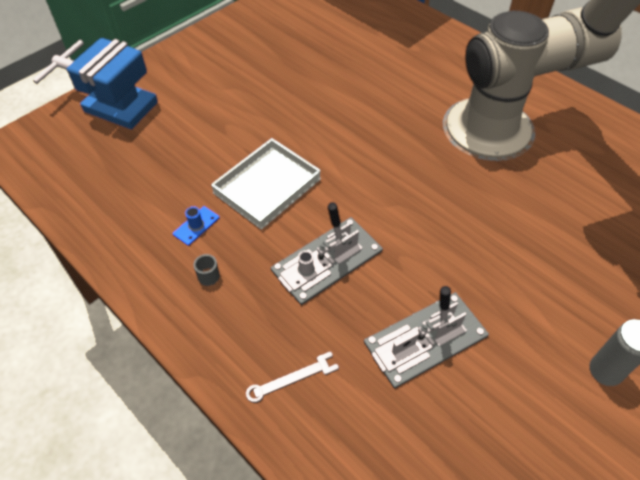

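The top view shows these candidates for the stub bracket:
- (320,240): grey bracket with a round stub, in the middle fixture. It matches the description.
- (172,240): bracket with a flat lug, in the left fixture. This is the other one.
- (462,200): blue look-alike.
- (398,162): loose dark pipe ring.

I choose the one at (320,240), whose clamp grip is at (316,279). In the scene view it is the stub at (306,262), with the grip at (334,215). The tray is at (453,303) in the top view.

```bash
cat > h.py <<'E'
import numpy as np, cv2
from plant import env
def ray(n,uv):
    c=env.camera_info(n); P=c["pose"]; d=P[:3,:3]@np.linalg.inv(c["K"])@[uv[0],uv[1],1.]
    return P[:3,3],d/np.linalg.norm(d)
def plane(n,uv,z):
    o,d=ray(n,uv); return o+d*(z-o[2])/d[2]
def tri(a,b):
    (o,d),(p,e)=ray("top",a),ray("scene",b)
    s=np.linalg.lstsq(np.c_[d,-e],p-o,rcond=None)[0]; A,B=o+d*s[0],p+e*s[1]
    return (A+B)/2,np.linalg.norm(A-B)
def proj(n,X):
    c=env.camera_info(n);P=c["pose"];v=c["K"]@(P[:3,:3].T@(np.asarray(X,float)-P[:3,3]));return v[:2]/v[2]
def blob(n,im,mask,near):
    m=cv2.morphologyEx(mask.astype(np.uint8),cv2.MORPH_CLOSE,np.ones((3,3)))
    cs=[c for c in cv2.findContours(m,cv2.RETR_EXTERNAL,cv2.CHAIN_APPROX_NONE)[0] if cv2.contourArea(c)>25]
    return min(cs,key=lambda c:np.hypot(*(c.reshape(-1,2).mean(0)-near)))
E
python3 - <<'E'
from h import *
t=cv2.imread("pics/top0.png"); s=cv2.imread("pics/scene0.png")
a=cv2.resize(t[200:345,270:365],None,fx=4,fy=4,interpolation=cv2.INTER_CUBIC)
b=cv2.resize(s[195:305,265:390],None,fx=3,fy=3,interpolation=cv2.INTER_CUBIC)
W=np.zeros((580,780,3),np.uint8); W[:a.shape[0],:a.shape[1]]=a; W[:b.shape[0],390:390+b.shape[1]]=b; cv2.imwrite("pics/crop.png",W)
def sat(im): 
    h=cv2.cvtColor(im,cv2.COLOR_BGR2HSV); return h[...,1],h[...,2]
# fixture (low saturation blob)
S,V=sat(t); c=blob("top",t,(S<70),np.array([316,272]))
print("fix top area",cv2.contourArea(c)); r=cv2.boxPoints(cv2.minAreaRect(c)); print(r.round(1).tolist())
w=np.array([plane("top",p,12) for p in r]); print(w.round(1).tolist(), [round(float(np.linalg.norm(w[i]-w[i-1])),1) for i in range(4)])
c=blob("top",t,(S<70),np.array([453,303])); r=cv2.approxPolyDP(cv2.convexHull(c),8,True)[:,0].astype(float); print("tray",r.tolist())
w=np.array([plane("top",p,32) for p in r]); print(w.round(1).tolist(), w.mean(0).round(1),[round(float(np.linalg.norm(w[i]-w[i-1])),1) for i in range(len(w))])
S2,V2=sat(s)
for n,im,V_,q in(("top",t,V,(316,279)),("scene",s,V2,(334,215))):
    c=blob(n,im,V_<60,np.array(q)); print("grip",n,cv2.contourArea(c),c.reshape(-1,2).min(0),c.reshape(-1,2).max(0),cv2.minAreaRect(c))
E
```

```text
fix top area 7111.0
[[275.6000061035156, 328.5], [293.70001220703125, 206.3000030517578], [353.6000061035156, 215.1999969482422], [335.5, 337.3999938964844]]
[[483.2, 61.4, 12.0], [707.7, 32.8, 12.0], [693.0, -78.8, 12.0], [468.6, -47.1, 12.0]] [109.5, 226.4, 112.6, 226.6]
tray [[493.0, 246.0], [502.0, 357.0], [414.0, 362.0], [403.0, 251.0]]
[[637.5, -330.9, 32.0], [439.8, -341.9, 32.0], [429.5, -184.8, 32.0], [625.8, -166.5, 32.0]] [ 533.1 -256.    32. ] [164.8, 198.0, 157.4, 197.1]
grip top 190.5 [308 270] [322 289] ((314.5547790527344, 279.0205383300781), (12.52340316772461, 20.0140380859375), 20.556047439575195)
grip scene 119.5 [329 208] [339 226] ((334.29412841796875, 216.82351684570312), (19.52374267578125, 7.809497356414795), 77.47119140625)
```

View pics/crop.png

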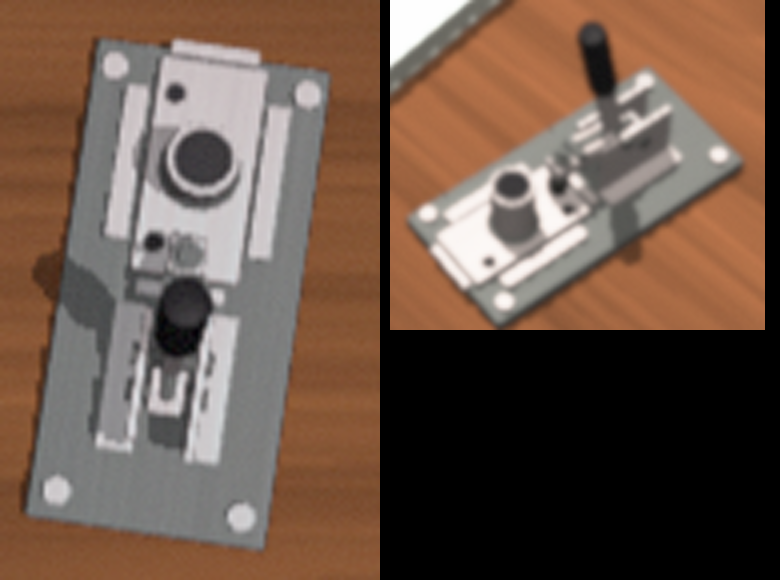

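The crop confirms the choice: a grey foot with a round bored stub at crop (201,158), and an upright black grip at crop (182,318). In full top pixels the stub rim is at about (319.9,239.1). Next I fix the pose from the plate bolts, the rim and the grip.

Run:
```python
from h import *
f=lambda u,v:((u+.5)/4-.5+270,(v+.5)/4-.5+200)
B=np.array([plane("top",f(*p),14) for p in((116,66),(308,95),(57,490),(241,517))])
d=(B[0]-B[2]+B[1]-B[3]); d2=B[0]-B[1]+B[2]-B[3]
print(B.round(1).tolist(),"ctr",B.mean(0),"yaw",np.arctan2(d[1],d[0]),np.arctan2(-d2[0],d2[1]))
print("stub plane",plane("top",f(201,157),65),"tri",tri(f(201,157),(305.9,256.3)))
yaw=np.arctan2(d[1],d[0]); ex=np.array([np.cos(yaw),np.sin(yaw),0])
s=plane("top",f(201,157),65); a=np.radians(10)
for r in(90,105,125):
    g=s-ex*(87-r*np.sin(a)); g[2]=58+r*np.cos(a); print(r,g.round(1),proj("top",g),proj("scene",g))
```

```text
[[689.1, 23.4, 14.0], [677.1, -65.8, 14.0], [494.9, 46.7, 14.0], [483.8, -36.7, 14.0]] ctr [586.2493376   -8.11205762  14.        ] yaw -0.13431238800821627 -0.13302222282676432
stub plane [641.64984565 -14.8323251   65.        ] tri (array([641.0775734 , -14.23343735,  65.91164554]), np.float64(1.4676166156053807))
90 [570.9  -5.3 146.6] [314.91035068 278.73263079] [333.23999018 214.91923255]
105 [573.5  -5.6 161.4] [315.4004757  276.78773246] [332.30062414 210.89825825]
125 [576.9  -6.1 181.1] [316.08789158 274.05995091] [331.01491949 205.3947749 ]
```

```bash
cat >> h.py <<'E'
yaw=-0.134; S=np.array([641.3,-14.5,0.]); ex=np.array([np.cos(yaw),np.sin(yaw),0])
def down(w): return [np.pi,0,w]
def at(x,z): p=S+ex*x; p[2]=z; return p
E
python3 - <<'E'
from h import *
p=env.get_ee_pos(); p[2]=290; env.movel(p)
env.command_gripper(0)
env.move_pose(at(-28,270),down(np.pi+yaw))
env.movel(at(-28,152))
print("F0",env.get_contact_force(),env.get_ee_pos())
env.movel(at(-65,152),feed=60); print(env.get_contact_force())
env.movel(at(-105,152),feed=100); print(env.get_contact_force())
env.movel(at(-60,270),feed=200)
p=at(-60,270)+[-150,150,20]; env.movel(p,feed=250)
im=env.get_image("top"),env.get_image("scene"); print(env.get_t())
W=np.zeros((480,760,3),np.uint8)
a=cv2.resize(im[0][190:350,260:370],None,fx=3,fy=3,interpolation=2); b=cv2.resize(im[1][185:310,260:395],None,fx=3,fy=3,interpolation=2)
W[:a.shape[0],:a.shape[1]]=a; W[:b.shape[0],340:340+b.shape[1]]=b
cv2.imwrite("pics/flip.png",W[:,:,::-1])
E
```

```text
F0 [0.07984043 0.01563023 0.22837883] [614.18368319 -10.68835729 153.02378881]
[-0.27434982  0.43549946 -0.02508164]
[ 0.70593858 -0.25228978 -0.26883932]
7.9833
```

View pics/flip.png

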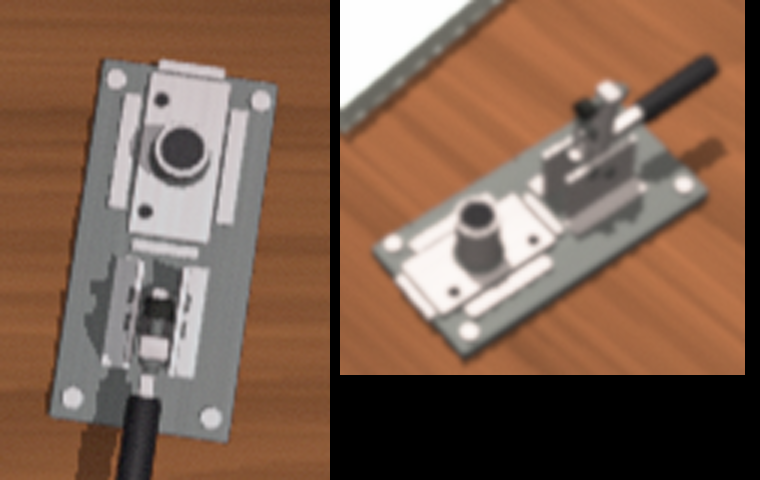

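The clamp is fully open: the grip lies back at crop (140,440), the arm is up, and the bracket is still in its nest with the stub at crop (182,150). Now I grip and lift it.

Run:
```python
from h import *
env.command_gripper(70)
env.move_pose(at(0,230),down(np.pi+yaw))
env.movel(at(0,70),feed=150); env.movel(at(0,33),feed=60)
print("pre",env.get_contact_force(),env.get_ee_pos())
env.command_gripper(20,60); print("grip",env.get_opening(),env.get_grasp_force(),env.get_contact_force())
p=env.get_ee_pos(); p[2]+=25; env.movel(p,feed=30); env.dwell(.2); print("lift",env.get_contact_force())
p[2]=180; env.movel(p,feed=120); env.dwell(.2)
print(env.get_opening(),env.get_grasp_force(),env.get_contact_force(),env.get_ee_pos(),env.get_t())
im=env.get_image("top"),env.get_image("scene")
cv2.imwrite("pics/lift.png",np.hstack([im[0][150:400,180:480],im[1][150:400,200:450]])[:,:,::-1])
```

```text
pre [ 0.411838   -0.38590833 -0.09424453] [641.50129553 -14.53751139  33.07198248]
grip 30.418284170312425 59.523571729660034 [-0.53928775 -1.21798784  4.52481959]
lift [ 0.20120629  0.92270224 -2.98453687]
30.47302438189411 59.524322748184204 [ 0.18597604  0.06233433 -2.85375747] [641.4001287  -14.74985925 179.20094783] 14.6833
```

View pics/lift.png

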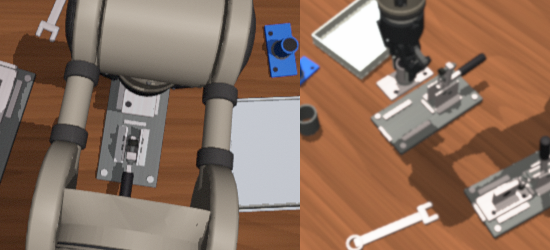

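The bracket is lifted: the foot hangs under the gripper at about (405,85) in the right half, the nest is empty, and the wrist reads about 3 N of load. Next I place it in the tray.

Run:
```python
from h import *
w=down(np.pi+0.075); T=np.array([533,-256,0.])
env.movel([560,-135,180],feed=150)
env.move_pose([*T[:2],180],w); env.movel([*T[:2],60],feed=120); env.movel([*T[:2],31],feed=40); env.dwell(.2)
f0=env.get_contact_force()[2]; z=31
while z>22:
    z-=.7; env.movel([*T[:2],z],feed=15); env.dwell(.1); f=env.get_contact_force()[2]
    if f-f0>4: break
print("z",z,env.get_ee_pos(),f0,f)
env.command_gripper(50); env.dwell(.3)
env.movel([*T[:2],80],feed=60); env.movel([*T[:2],220],feed=150); env.movel([400,60,280],feed=250)
im=env.get_image("top"),env.get_image("scene"); print(env.get_t(),env.get_opening())
a=cv2.resize(im[0][230:375,390:520],None,fx=3,fy=3); b=cv2.resize(im[1][125:240,200:335],None,fx=3,fy=3)
W=np.zeros((440,800,3),np.uint8); W[:a.shape[0],:a.shape[1]]=a; W[:b.shape[0],392:392+b.shape[1]]=b
cv2.imwrite("pics/place.png",W[:,:,::-1]); cv2.imwrite("pics/end.png",im[1][:,:,::-1])
```

```text
z 25.400000000000006 [ 533.09525595 -256.07726492   25.80721887] -3.9529300469864723 2.2521194824575934
25.9 49.7336386851744
```

View pics/place.png

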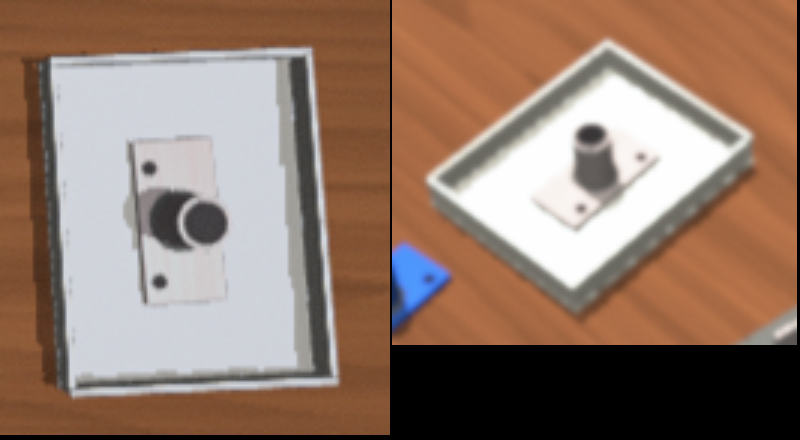

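View pics/end.png

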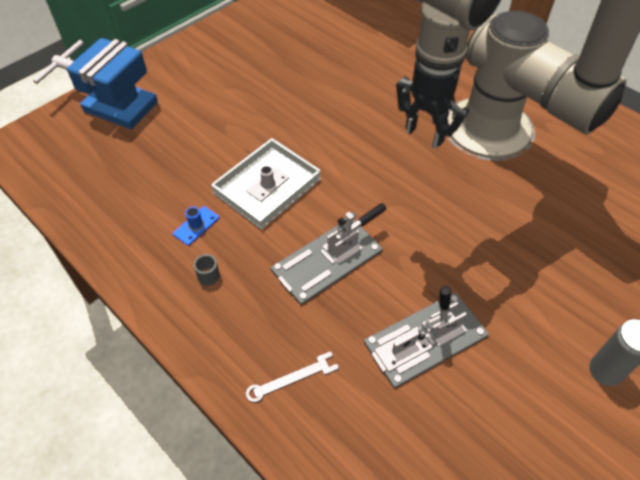

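The bracket stands flat near the middle of the tray, at (267,180) in the scene view. Its clamp is open at (365,218), the other clamp is still shut at (445,297), and the robot is clear of everything.

```bash
python3 -c "
from plant import env
print(env.close_job())"
```

```text
the job is handed in; nothing more can be done
None
```

The job is handed in: I flipped the stub bracket's clamp fully open with the bracket still in its nest, then stood the bracket flat in the tray and released it, leaving the other clamp shut, at about 26 s of the 54 s allowed.

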